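# Put the green tray back on the tea stand

## Task

Reassemble the washed tea stand: take the green tray by one of its wooden tabs, lower it gently over the tall steel rod of the green stand, keeping it level so it does not bind, until it rests flat on the stand's wooden collar, and let go. Do not drop it, and leave the white spare tray where it lies.

Things in the scene. Friction and masses are not known exactly. Their poses are not given: they have to be found in the camera images.
- green_tray: green plastic tray, 220 mm along x, 100 along y, plate 8 thick (lip 6 more), 0.18 kg. Through its middle a 32 mm round hole, ringed by a tube 44 across standing 25 above the plate. At both ends (x +85 and -85 mm) an upright wooden tab handle: 34 long in x, 12 thick in y (pinch it across y), top 58 above the underside. Lies flat, tabs up. Origin: hole's centre at the underside; z up. Ends alike.
- white_tray: the spare white plastic tray, a bystander of the very same shape and size as the green one, lying flat on the worktop; to be left alone. Origin and axes as for the green tray.
- stand: tea stand, fixed to the worktop: green round base 150 mm across, 18 high; 24 mm steel stem; pale wooden collar 60 across, its top 70 above the worktop; from there a 12 mm steel rod up to a round tip at 190. The tray rests on the collar, turned any way. Origin: base's underside, below the rod; z up. The steel rod on a white base farther off is a kitchen-roll holder, not part of the job.
- collar_top (a point): centre of the collar's top face, on the rod's axis, 70 mm above the worktop: where the middle of the tray's underside must come to rest
Not all that is in view belongs to the job. There is more than one size of the stand; the job needs the larger. Of the things that look like the green_tray, the larger one is meant.

How it is judged:
By the outcome, as a careful person would: the job done as asked, in the order asked, and still so for the second after the job is handed in, with the robot touching nothing.
It also fails if it takes over 45 s, if anything falls off the work surface, if the arm or the gripper's body presses on something with over 40 N, if the wrist force passes 120 N, or if a joint passes its speed limit or range.

## Robot

A 6-joint arm with a two-finger parallel gripper is mounted at the origin on the work surface. World frame = base frame: x ahead of the robot, y to its left, z up, the work surface at z = 0. Lengths are in m, angles in degrees, forces in N, time in s.
With the tool pointing down it reaches from about 0.3 to 0.75 m from the base axis. Payload 8.5 kg.
Tool frame: the origin (TCP) lies on the centre line of the jaws, within the pads' length; the fingertips stand 19 mm ahead of it and the grasp point (between the pads) is the TCP; z points along the fingers, x is the direction in which the jaws open and shut, and the axes are right-handed (so a half turn about z gives the same grasp; the last joint's range is limited). The gripper opens to 85 mm and grips with 20 to 120 N. Pads are 22 mm wide; open, the fingers measure 114 mm over their backs; the gripper's body (76 mm by 85 mm) begins 54 mm behind the grasp point. The pads swing forward as they close: fully open they stand 13 mm farther back than shut.
Start: joints at [53.096, 21.807, 74.336, -0, 83.858, -12.336], TCP at [0.229, 0.5, 0.25] pointing down, gripper open.
Joint ranges: [-178.18, 178.18], [-50.72, 133.34], [12.68, 142.11], [-81.47, 261.47], [9.98, 163.14], [-165.26, 165.26]. Speed limits (degrees/s): [136.94, 136.94, 180, 180, 180, 180].

## Interface

Orientations are given as a 3x3 rotation matrix whose columns are the frame's x, y, z axes.
In Python, from rig import env, cams, order gives the robot as it stands.
- The arm moves only by the tool step_arm, never from a script. Its argument "steps" is a list of rows, each an object with "xyz": the shift along the tool's x, y, z normalised to -1 to 1, where 1 is 0.04 m, a list of three; "turn": the turn, a rotation vector about the tool's x, y, z normalised to -1 to 1, where 1 is 0.08 rad, a list of three; "gripper": the gripper command: -1 is shut, 1 is fully open, values between are in proportion. A call has 1 to 20 rows; each row shifts and turns the commanded pose from where the row before left it, along the tool's axes as they then stand; what a row does not reach is not made up. A row lasts 1/12 s, in which the tool goes at most 41.7 mm and 7.16 degrees, less where a joint would pass 70% of its speed; a pose out of reach is approached as far as the arm can. A call with a number of a shift or a turn outside -1 to 1 is refused whole. A call with a gripper value outside its range is refused whole. The fingers move at their own pace and stop on an object; "squeeze" is the grip in N (left out, the last holds). Time passes only in rows, so rows that do not move let the fingers close. It gives the time, the measured TCP pose, the force and the opening at its end, in the units of the state.
- env.observe(): the state, without advancing time (a new reading comes with each control period).
- cams.get_image(name): name is "scene" or "side" or "wrist"; returns (picture, depth): 384x512x3 uint8, red, green, blue; 384x512 float32, m along the optical axis (not along the pixel's ray), 0 where there is no reading.
- cams.camera_info(name): a dict with "fx", "fy", "cx", "cy" (pixels), "k1" (the pictures are not rectified: a ray, as slopes to the right and down, at radius r is drawn at 1 + k1 r^2 times it, then the intrinsics apply), "extrinsics" (4x4, takes a point from camera to world coordinates). Camera axes: x right, y down, z forward; pixel columns grow to the right and rows downward; lengths in m; the calibration is good to about 2 mm. A picture is of the moment at which its call begins: read the wrist's pose just before it. camera_info takes no time and is no camera call; for the wrist camera it gives the pose at the moment of the call.
- order.close_job(): hands the job in, once; it reports no verdict.
The state is a dict: "time_s": time; "q": joint angles; "qvel": joint speeds; "joint_efforts": joint torques, N m; "position": TCP position; "tool_rot": TCP orientation; "ft_force": force on the tool from outside, world axes, zero at the start; "wrist_torque": the same for the moment, N m; "grip_width": finger opening in m.
Only numpy, scipy, OpenCV 4.12 (cv2) and the standard library are available. Lean on these libraries where they do the work, as an engineer would, in place of code of your own. Each camera call takes 0.05 s, during which the arm holds its last target. There are 200 camera calls.

## Working session

There is one attempt and no reset: what is moved stays moved. The work goes in short steps, Python scripts to look and compute and a tool call to move; the robot and the scene stay as the last step left them, time stands still between calls to the robot, and variables do not carry over. Pictures are saved under pics/ and viewed, about 8 in all and at most 12, crops included, and the job is handed in when it is done.

Besides the shell and the picture viewer there is one more tool, called after ">>>" as a command line: name --argument value ..., lists and objects as JSON in quotes. step_arm: Moves the arm, as the interface text tells. Scaled input: -1 to 1 covers 0.04 m each way for a shift and 0.08 rad each way for a turn. Its arguments: {"type":"object","properties":{"steps":{"type":"array"},"squeeze":{"type":"number"}},"required":["steps"]}

```bash
ls; mkdir -p pics
cat > h.py <<'E'
import numpy as np, cv2
from rig import env, cams, order
def grab(n):
    i=cams.camera_info(n); p,d=cams.get_image(n); return i,p,d
def save(n,p): cv2.imwrite('pics/'+n,cv2.cvtColor(p,cv2.COLOR_RGB2BGR))
def rays(i,uv):
    K=np.array([[i['fx'],0,i['cx']],[0,i['fy'],i['cy']],[0,0,1.]])
    s=(np.asarray(uv,float).reshape(-1,2)-[i['cx'],i['cy']])/[i['fx'],i['fy']]
    x=s.copy()
    for _ in range(20): x=s/(1+i['k1']*(x**2).sum(1,keepdims=True))
    return np.c_[x,np.ones(len(x))]
def pts(i,uv,z):
    E=np.array(i['extrinsics']); d=rays(i,uv)@E[:3,:3].T; o=E[:3,3]
    return o+d*((z-o[2])/d[:,2])[:,None]
def dpts(i,uv,d):
    E=np.array(i['extrinsics']); uv=np.asarray(uv).reshape(-1,2)
    z=d[uv[:,1].astype(int),uv[:,0].astype(int)]
    return (rays(i,uv)*z[:,None])@E[:3,:3].T+E[:3,3]
E
python3 - <<'E'
from h import *
a=grab('scene');b=grab('side')
np.savez('s0.npz',a=a[1],ad=a[2],b=b[1],bd=b[2])
save('scene0.png',a[1]);save('side0.png',b[1])
for i in(a[0],b[0]):print({k:np.round(v,3).tolist() for k,v in i.items()})
E
```

```text
pics
{'fx': 496.869, 'fy': 496.869, 'cx': 263.509, 'cy': 183.927, 'k1': -0.09, 'extrinsics': [[0.767, 0.377, -0.519, 1.178], [0.642, -0.433, 0.633, -0.802], [0.014, -0.819, -0.574, 0.805], [0.0, 0.0, 0.0, 1.0]]}
{'fx': 434.977, 'fy': 434.977, 'cx': 250.141, 'cy': 189.22, 'k1': -0.033, 'extrinsics': [[0.998, -0.032, 0.046, 0.456], [-0.054, -0.779, 0.625, -0.82], [0.016, -0.626, -0.779, 1.102], [0.0, 0.0, 0.0, 1.0]]}
```

View pics/scene0.png

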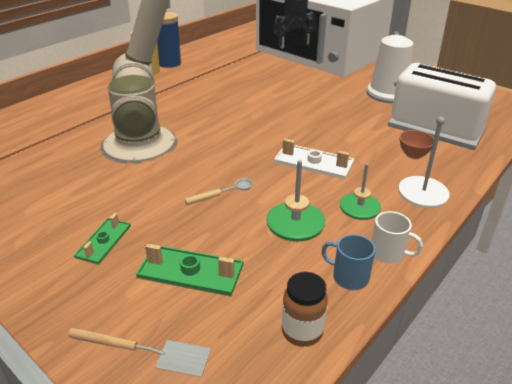

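View pics/side0.png

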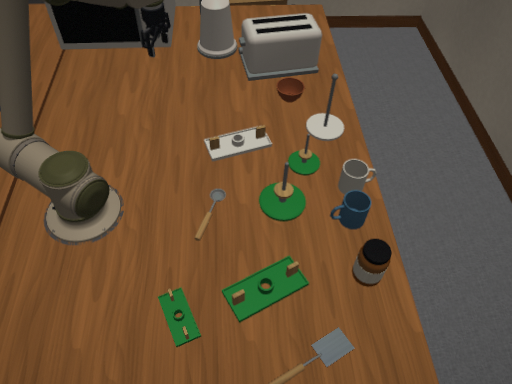

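Green-tray candidates are the scene (190,268) tray, which is larger and the one meant, and the scene (103,240) mini version. Stand candidates are the scene (296,220) stand, which is larger and meant, and the scene (360,205) one. I'll check the sizes next, with one enlarged crop.

```bash
cat > m.py <<'E'
from h import *
s=np.load('s0.npz'); C=[]
for n,k in(('scene','a'),('side','b')):
    i=cams.camera_info(n); p=s[k]; d=s[k+'d']
    hsv=cv2.cvtColor(p,cv2.COLOR_RGB2HSV)
    m=cv2.inRange(hsv,(50,120,50),(80,255,255))
    cs,_=cv2.findContours(m,cv2.RETR_EXTERNAL,cv2.CHAIN_APPROX_NONE)
    for c in cs:
        if cv2.contourArea(c)<200: continue
        uv=c[:,0]; print(n,'px',uv.mean(0).round())
        for z in(.014,.018):
            P=pts(i,uv,z)[:,:2]
            r=cv2.minAreaRect((P*1000).astype(np.float32)); ce,ra=cv2.minEnclosingCircle((P*1000).astype(np.float32))
            print('  z',z,'rect',np.round(r[0]),np.round(r[1]),round(r[2],1),'circ',np.round(ce),round(ra))
    w=cv2.inRange(hsv,(8,60,120),(25,170,255))
    if n=='scene': x0,y0,x1,y1=70,140,400,310
    else: x0,y0,x1,y1=140,120,340,350
    C.append(cv2.resize(p[y0:y1,x0:x1],None,fx=2.3 if n=='scene' else 1.7,fy=2.3 if n=='scene' else 1.7))
h=max(c.shape[0] for c in C)
save('crop.png',cv2.resize(C[0],(776,400)))
cc=s['b'][150:330,200:330]; save('crop2.png',cv2.resize(cc,None,fx=3,fy=3))
E
python3 m.py; python3 -c "
from h import *
print({k:np.round(v,3).tolist() for k,v in env.observe().items()})"
```

```text
scene px [194. 271.]
  z 0.014 rect [ 549. -291.] [219. 103.] 26.9 circ [ 553. -293.] 117
  z 0.018 rect [ 552. -294.] [218. 103.] 26.9 circ [ 556. -296.] 116
scene px [101. 242.]
  z 0.014 rect [ 321. -362.] [ 66. 145.] 22.0 circ [ 321. -361.] 78
  z 0.018 rect [ 326. -364.] [ 66. 144.] 22.0 circ [ 325. -363.] 77
scene px [295. 222.]
  z 0.014 rect [627.  -4.] [140. 137.] 34.4 circ [625.   1.] 74
  z 0.018 rect [630.  -8.] [139. 136.] 34.4 circ [628.  -3.] 74
scene px [360. 206.]
  z 0.014 rect [718. 157.] [102.  98.] 25.5 circ [717. 161.] 53
  z 0.018 rect [721. 152.] [101.  98.] 25.5 circ [719. 156.] 53
side px [178. 315.]
  z 0.014 rect [ 312. -361.] [ 66. 147.] 22.0 circ [ 312. -361.] 79
  z 0.018 rect [ 312. -363.] [ 66. 147.] 22.0 circ [ 312. -363.] 78
side px [266. 286.]
  z 0.014 rect [ 543. -290.] [220. 102.] 26.7 circ [ 544. -290.] 120
  z 0.018 rect [ 543. -292.] [219. 102.] 26.7 circ [ 543. -292.] 119
side px [282. 201.]
  z 0.014 rect [617.   0.] [142. 143.] 78.4 circ [618.   3.] 75
  z 0.018 rect [616.  -3.] [141. 143.] 78.4 circ [617.  -0.] 74
side px [303. 163.]
  z 0.014 rect [707. 159.] [100. 105.] 73.1 circ [708. 164.] 55
  z 0.018 rect [706. 156.] [ 99. 105.] 73.1 circ [707. 160.] 55
{'time_s': 0.1, 'q': [53.095, 21.838, 74.38, -0.002, 83.858, -12.336], 'qvel': [-0.02, -0.153, -0.091, -0.05, 0.102, 0.076], 'joint_efforts': [0.003, -44.922, -23.165, -0.0, 0.004, 0.0], 'position': [0.229, 0.5, 0.25], 'tool_rot': [[0.416, 0.909, -0.001], [0.909, -0.416, -0.001], [-0.001, -0.0, -1.0]], 'ft_force': [-0.428, -0.345, 0.25], 'wrist_torque': [0.033, -0.005, 0.014], 'grip_width': 0.085}
```

View pics/crop.png

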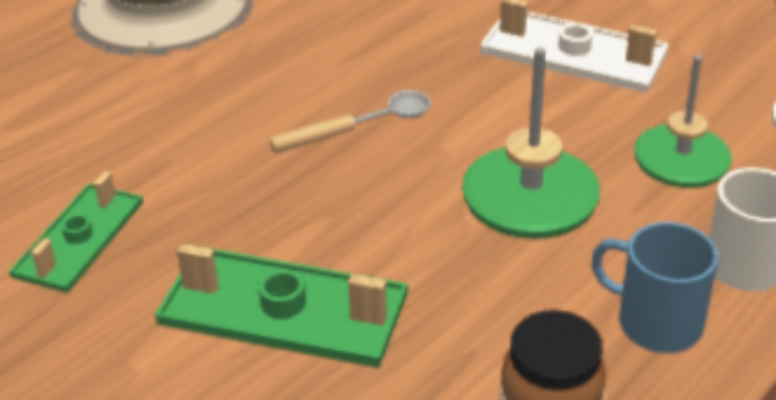

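Sizes confirm the choice: the tray measures 220x102 mm (the small one 145x66) and the stand base about 146 mm (the small one about 104). Tray is at about (0.546,-0.291) with yaw 26.8°, stand at about (0.621,0). I'll take the tab nearer the robot, at about (0.470,-0.329).

>>> step_arm --steps '[{"xyz": [-0.68, 0.588, 0], "turn": [0, 0, 0], "gripper": 1}, {"xyz": [-0.68, 0.588, 0], "turn": [0, 0, 0], "gripper": 1}, {"xyz": [-0.68, 0.588, 0], "turn": [0, 0, 0], "gripper": 1}, {"xyz": [-0.68, 0.588, 0], "turn": [0, 0, 0], "gripper": 1}, {"xyz": [-0.68, 0.588, 0], "turn": [0, 0, 0], "gripper": 1}, {"xyz": [-0.68, 0.588, 0], "turn": [0, 0, 0], "gripper": 1}, {"xyz": [-0.68, 0.588, 0], "turn": [0, 0, 0], "gripper": 1}, {"xyz": [-0.68, 0.588, 0], "turn": [0, 0, 0], "gripper": 1}, {"xyz": [-0.68, 0.588, 0], "turn": [0, 0, 0], "gripper": 1}, {"xyz": [-0.68, 0.588, 0], "turn": [0, 0, 0], "gripper": 1}, {"xyz": [-0.68, 0.588, 0], "turn": [0, 0, 0], "gripper": 1}, {"xyz": [-0.68, 0.588, 0], "turn": [0, 0, 0], "gripper": 1}, {"xyz": [-0.68, 0.588, 0], "turn": [0, 0, 0], "gripper": 1}, {"xyz": [-0.68, 0.588, 0], "turn": [0, 0, 0], "gripper": 1}, {"xyz": [-0.68, 0.588, 0], "turn": [0, 0, 0], "gripper": 1}, {"xyz": [-0.68, 0.588, 0], "turn": [0, 0, 0], "gripper": 1}, {"xyz": [-0.68, 0.588, 0], "turn": [0, 0, 0], "gripper": 1}, {"xyz": [-0.68, 0.588, 0], "turn": [0, 0, 0], "gripper": 1}, {"xyz": [-0.68, 0.588, 0], "turn": [0, 0, 0], "gripper": 1}, {"xyz": [-0.68, 0.588, 0], "turn": [0, 0, 0], "gripper": 1}]'

```text
time_s: 1.77
position: [0.4303, -0.1919, 0.2501]
tool_rot: [[0.416, 0.909, -0.0], [0.909, -0.416, 0.0], [0.0, -0.001, -1.0]]
ft_force: [0.4, -0.3, 0.7]
grip_width: 0.0856
```

>>> step_arm --steps '[{"xyz": [-0.68, 0.588, 0], "turn": [0, 0, 0], "gripper": 1}, {"xyz": [-0.68, 0.588, 0], "turn": [0, 0, 0], "gripper": 1}, {"xyz": [-0.68, 0.588, 0], "turn": [0, 0, 0], "gripper": 1}, {"xyz": [-0.68, 0.588, 0], "turn": [0, 0, 0], "gripper": 1}, {"xyz": [0, 0, 0], "turn": [0, 0, 1], "gripper": 1}, {"xyz": [0, 0, 0], "turn": [0, 0, 1], "gripper": 1}, {"xyz": [0, 0, 0], "turn": [0, 0, 1], "gripper": 1}, {"xyz": [0, 0, 0], "turn": [0, 0, 1], "gripper": 1}, {"xyz": [0, 0, 0], "turn": [0, 0, 1], "gripper": 1}, {"xyz": [0, 0, 0], "turn": [0, 0, 1], "gripper": 1}, {"xyz": [0, 0, 0], "turn": [0, 0, 1], "gripper": 1}, {"xyz": [0, 0, 0], "turn": [0, 0, 1], "gripper": 1}, {"xyz": [0, 0, 0], "turn": [0, 0, 1], "gripper": 1}, {"xyz": [0, 0, 0], "turn": [0, 0, 1], "gripper": 1}, {"xyz": [0, 0, 0], "turn": [0, 0, 1], "gripper": 1}, {"xyz": [0, 0, 0], "turn": [0, 0, 1], "gripper": 1}, {"xyz": [0, 0, 0], "turn": [0, 0, 1], "gripper": 1}, {"xyz": [0, 0, 0], "turn": [0, 0, 1], "gripper": 1}, {"xyz": [0, 0, 0], "turn": [0, 0, 1], "gripper": 1}, {"xyz": [0, 0, 0], "turn": [0, 0, 1], "gripper": 1}]'

```text
time_s: 3.43
position: [0.4705, -0.3281, 0.2499]
tool_rot: [[0.99, -0.141, -0.001], [-0.141, -0.99, 0.001], [-0.001, -0.001, -1.0]]
ft_force: [-0.6, 0.5, -0.2]
grip_width: 0.0853
```

>>> step_arm --steps '[{"xyz": [0, 0, 0], "turn": [0, 0, 1], "gripper": 1}, {"xyz": [0, 0, 0], "turn": [0, 0, 1], "gripper": 1}, {"xyz": [0, 0, 0], "turn": [0, 0, 1], "gripper": 1}, {"xyz": [0, 0, 0], "turn": [0, 0, 1], "gripper": 1}, {"xyz": [0, 0, 0], "turn": [0, 0, 1], "gripper": 1}, {"xyz": [0, 0, 0], "turn": [0, 0, 1], "gripper": 1}, {"xyz": [0, 0, 0], "turn": [0, 0, 1], "gripper": 1}, {"xyz": [0, 0, 0], "turn": [0, 0, 1], "gripper": 1}, {"xyz": [0, 0, 0], "turn": [0, 0, 1], "gripper": 1}, {"xyz": [0, 0, 0], "turn": [0, 0, 1], "gripper": 1}, {"xyz": [0, 0, 0], "turn": [0, 0, 1], "gripper": 1}, {"xyz": [0, 0, 0], "turn": [0, 0, 1], "gripper": 1}, {"xyz": [0, 0, 0], "turn": [0, 0, 0], "gripper": 1}, {"xyz": [0, 0, 0], "turn": [0, 0, 0], "gripper": 1}]'

```text
time_s: 4.6
position: [0.4706, -0.3281, 0.25]
tool_rot: [[0.457, -0.889, -0.0], [-0.889, -0.457, 0.0], [-0.001, 0.0, -1.0]]
ft_force: [-0.2, 0.4, 0.0]
grip_width: 0.0856
```

Run:
```python
from h import *
i,p,d=grab('wrist'); save('w1.png',p); np.savez('w1.npz',p=p,d=d)
print(np.round(i['extrinsics'],3).tolist())
```

```text
[[0.457, -0.845, -0.278, 0.543], [-0.889, -0.435, -0.143, -0.291], [-0.0, 0.313, -0.95, 0.375], [0.0, 0.0, 0.0, 1.0]]
```

View pics/w1.png

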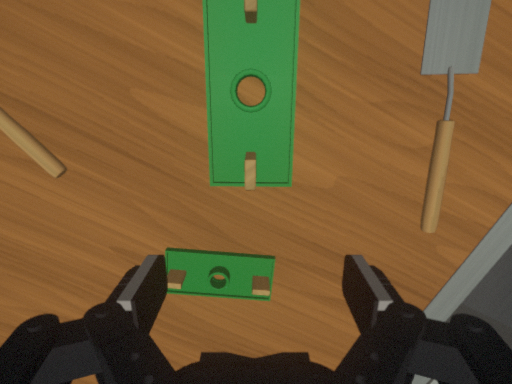

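The wrist view shows the big tray at the top, hole at (251,92) and near tab at (250,170). The mini tray is at (220,278).

Run:
```python
from h import *
s=np.load('w1.npz');p=s['p'];d=s['d'];i=cams.camera_info('wrist')
m=cv2.inRange(cv2.cvtColor(p,cv2.COLOR_RGB2HSV),(50,120,30),(80,255,255))
m[200:]=0
cs,_=cv2.findContours(m,cv2.RETR_EXTERNAL,cv2.CHAIN_APPROX_NONE)
c=max(cs,key=cv2.contourArea)[:,0]
P=pts(i,c,.014)[:,:2]
R=np.array(env.observe()['tool_rot']);T=np.array(env.observe()['position'])
L=(np.c_[P,np.full(len(P),.014)]-T)@R   # tool coords
for n,sel in(('left',(c[:,0]<230)&(c[:,1]>20)&(c[:,1]<170)),('right',(c[:,0]>280)&(c[:,1]>20)&(c[:,1]<170))):
    f=np.polyfit(L[sel,1],L[sel,0],1); print(n,'slope deg',np.degrees(np.arctan(f[0])),'x@TCP',f[1],'x@-.085',np.polyval(f,-.085))
print('end y',np.percentile(L[:,1],[98,99.5]))
hole=cv2.bitwise_not(m)[60:130,225:280]
n,lab,st,ce=cv2.connectedComponentsWithStats(hole)
k=1+np.argmax(st[1:,4]); hc=ce[k]+[225,60]; print('hole',hc,st[k])
print('hole tool',(pts(i,hc,.033)-T)@R)
w=cv2.inRange(cv2.cvtColor(p,cv2.COLOR_RGB2HSV),(8,40,30),(25,200,255))
# tab by depth height
yy,xx=np.mgrid[130:200,235:270];uv=np.c_[xx.ravel(),yy.ravel()]
Q=dpts(i,uv,d);t=Q[:,2]>.045
print('tab top n',t.sum(),'z',np.median(Q[t,2]),'tool',((Q[t]-T)@R).min(0),((Q[t]-T)@R).max(0),((Q[t]-T)@R).mean(0))
```

```text
left slope deg -0.3595999439411819 x@TCP -0.053239687066772345 x@-.085 -0.05270620280597716
right slope deg -0.4843916837087165 x@TCP 0.044717698576883215 x@-.085 0.04543632522675501
end y [0.02301371 0.02301377]
hole [250.54661017  90.62570621] [ 11  16  30  31 708]
hole tool [[-0.00333086 -0.08613441  0.21708848]]
tab top n 369 z 0.05934318380735598 tool [-0.00941461 -0.08112832 -0.12516011] [0.00138271 0.01480709 0.20416013] [-0.00384306 -0.00451167  0.18522383]
```

>>> step_arm --steps '[{"xyz": [-0.1, -0.04, 0.5], "turn": [0, 0, 0.09], "gripper": 1}, {"xyz": [0, 0, 1], "turn": [0, 0, 0], "gripper": 1}, {"xyz": [0, 0, 1], "turn": [0, 0, 0], "gripper": 1}, {"xyz": [0, 0, 1], "turn": [0, 0, 0], "gripper": 1}, {"xyz": [0, 0, 0.8], "turn": [0, 0, 0], "gripper": 1}, {"xyz": [0, 0, 0.5], "turn": [0, 0, 0], "gripper": 1}, {"xyz": [0, 0, 0.4], "turn": [0, 0, 0], "gripper": 1}, {"xyz": [0, 0, 0], "turn": [0, 0, 0], "gripper": 1}, {"xyz": [0, 0, 0], "turn": [0, 0, 0], "gripper": 1}]'

```text
time_s: 5.4
position: [0.4702, -0.3239, 0.0422]
tool_rot: [[0.45, -0.893, -0.001], [-0.893, -0.45, 0.001], [-0.001, 0.0, -1.0]]
ft_force: [-0.1, -0.1, 1.6]
grip_width: 0.0854
```

>>> step_arm --steps '[{"xyz": [0, 0, 0], "turn": [0, 0, 0], "gripper": 0}, {"xyz": [0, 0, 0], "turn": [0, 0, 0], "gripper": -0.3}, {"xyz": [0, 0, 0], "turn": [0, 0, 0], "gripper": -0.5}, {"xyz": [0, 0, 0], "turn": [0, 0, 0], "gripper": -0.6}, {"xyz": [0, 0, 0], "turn": [0, 0, 0], "gripper": -0.7}, {"xyz": [0, 0, 0], "turn": [0, 0, 0], "gripper": -1}, {"xyz": [0, 0, 0], "turn": [0, 0, 0], "gripper": -1}, {"xyz": [0, 0, 0], "turn": [0, 0, 0], "gripper": -1}, {"xyz": [0, 0, 0], "turn": [0, 0, 0], "gripper": -1}, {"xyz": [0, 0, 0], "turn": [0, 0, 0], "gripper": -1}]' --squeeze 80

```text
time_s: 6.23
position: [0.4703, -0.324, 0.0428]
tool_rot: [[0.449, -0.894, 0.0], [-0.894, -0.449, -0.0], [0.001, -0.0, -1.0]]
ft_force: [-0.5, 0.6, 5.7]
grip_width: 0.011
```

>>> step_arm --steps '[{"xyz": [0, 0, -0.1], "turn": [0, 0, 0], "gripper": -1}, {"xyz": [0, 0, -0.3], "turn": [0, 0, 0], "gripper": -1}, {"xyz": [0, 0, -0.5], "turn": [0, 0, 0], "gripper": -1}, {"xyz": [0, 0, -0.6], "turn": [0, 0, 0], "gripper": -1}, {"xyz": [0, 0, -0.6], "turn": [0, 0, 0], "gripper": -1}, {"xyz": [0, 0, -0.6], "turn": [0, 0, 0], "gripper": -1}, {"xyz": [0, 0, -0.6], "turn": [0, 0, 0], "gripper": -1}, {"xyz": [0, 0, -0.6], "turn": [0, 0, 0], "gripper": -1}, {"xyz": [0, 0, -0.6], "turn": [0, 0, 0], "gripper": -1}, {"xyz": [0, 0, -0.6], "turn": [0, 0, 0], "gripper": -1}, {"xyz": [0, 0, -0.5], "turn": [0, 0, 0], "gripper": -1}, {"xyz": [0, 0, -0.3], "turn": [0, 0, 0], "gripper": -1}, {"xyz": [0, 0, -0.1], "turn": [0, 0, 0], "gripper": -1}, {"xyz": [0, 0, 0], "turn": [0, 0, 0], "gripper": -1}, {"xyz": [0, 0, 0], "turn": [0, 0, 0], "gripper": -1}]'

```text
time_s: 7.48
position: [0.4699, -0.3237, 0.2812]
tool_rot: [[0.449, -0.894, -0.001], [-0.894, -0.449, 0.001], [-0.002, 0.001, -1.0]]
ft_force: [-0.1, 0.4, -2.3]
grip_width: 0.011
```

```bash
cat > tray.py <<'E'
import sys
from h import *
o=env.observe();i,p,d=grab('wrist');tag=sys.argv[1];np.savez(tag+'.npz',p=p,d=d);save(tag+'.png',p)
R=np.array(o['tool_rot']);T=np.array(o['position'])
m=cv2.inRange(cv2.cvtColor(p,cv2.COLOR_RGB2HSV),(50,120,30),(80,255,255))
n,lab,st,ce=cv2.connectedComponentsWithStats(m);k=1+np.argmax(st[1:,4])
print('green comp',st[k])
v,u=np.nonzero((cv2.erode((lab==k).astype(np.uint8),np.ones((5,5)))>0)&(d>.05))
L=(dpts(i,np.c_[u,v],d)-T)@R
# plate top plane: z=a+bx+cy robustly
s=np.ones(len(L),bool)
for _ in range(8):
    A=np.c_[np.ones(s.sum()),L[s,:2]];f=np.linalg.lstsq(A,L[s,2],rcond=None)[0]
    r=L[:,2]-np.c_[np.ones(len(L)),L[:,:2]]@f; s=np.abs(r)<max(.002,np.median(np.abs(r))*1.5)
print('plate z@tcp',f[0],'tilt deg about: dz/dx',np.degrees(f[1]),'dz/dy',np.degrees(f[2]),'n',s.sum(),'of',len(s))
E
python3 tray.py w2; python3 -c "
from h import *
i,p,d=grab('scene');save('sc2.png',p)
o=env.observe();print(o['time_s'],o['position'],o['ft_force'],o['wrist_torque'])"
```

```text
green comp [  140     0   229   290 50315]
plate z@tcp 0.033221779646556655 tilt deg about: dz/dx -0.028659943298493484 dz/dy -0.14041905945549885 n 37720 of 47622
7.5833 [ 0.46994416 -0.323661    0.2809681 ] [ 0.52977678  0.15678619 -1.76764847] [-0.06418721  0.1957364   0.00612077]
```

View pics/w2.png

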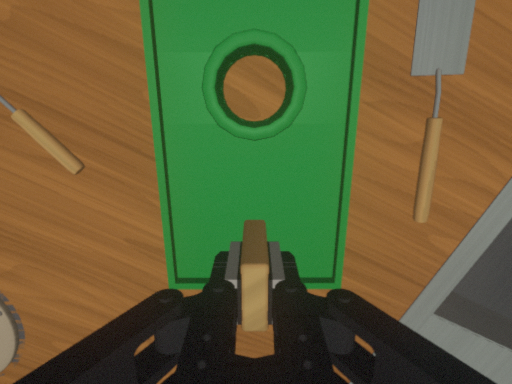

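The tray is held level (tilt under 0.2°), with the hole at (255,86) and the tab between the pads at (255,275). Next is the rod axis, from the collar and the rod tip in both fixed views, plus the hole in tool coordinates.

Run:
```python
from h import *
s=np.load('s0.npz')
for n,k,(x0,y0,x1,y1) in(('scene','a',(270,155,325,225)),('side','b',(265,155,305,215))):
    i=cams.camera_info(n);p=s[k];d=s[k+'d'];hsv=cv2.cvtColor(p,cv2.COLOR_RGB2HSV)
    M=lambda lo,hi:(lambda z,m:(z.__setitem__((slice(y0,y1),slice(x0,x1)),m[y0:y1,x0:x1]),z)[1])(np.zeros(p.shape[:2],np.uint8),cv2.inRange(hsv,lo,hi))
    yy,xx=np.mgrid[y0:y1,x0:x1];uv=np.c_[xx.ravel(),yy.ravel()];Q=dpts(i,uv,d);dz=d[uv[:,1],uv[:,0]]>0
    col=dz&(abs(Q[:,2]-.070)<.006)&(np.hypot(*(Q[:,:2]-[.62,0]).T)<.045)
    rod=dz&(Q[:,2]>.09)&(Q[:,2]<.2)&(np.hypot(*(Q[:,:2]-[.62,0]).T)<.045)
    bas=dz&(abs(Q[:,2]-.018)<.005)&(np.hypot(*(Q[:,:2]-[.62,0]).T)<.09)
    for nm,t in(('col',col),('rod',rod),('base',bas)):
        q=Q[t]; print(n,nm,t.sum(),'mean',q.mean(0).round(4),'min',q.min(0).round(3),'max',q.max(0).round(3),'mid',((q.min(0)+q.max(0))/2).round(4))
    # collar by colour edges at z=.07
    hull=uv[col].astype(np.float32); 
    ce,ra=cv2.minEnclosingCircle((pts(i,hull,.07)[:,:2]*1000).astype(np.float32)); print('  collar circle',ce,ra)
    hull=uv[bas].astype(np.float32); ce,ra=cv2.minEnclosingCircle((pts(i,hull,.018)[:,:2]*1000).astype(np.float32)); print('  base circle',ce,ra)
    top=uv[rod]; t=top[top[:,1]<=top[:,1].min()+2]; print('  rod tip px',t.mean(0),pts(i,t.mean(0),.187))
o=env.observe();R=np.array(o['tool_rot']);T=np.array(o['position']);w=np.load('w2.npz');i=cams.camera_info('wrist')
hsv=cv2.cvtColor(w['p'],cv2.COLOR_RGB2HSV);m=cv2.inRange(hsv,(50,120,30),(80,255,255))
c=cv2.findContours(cv2.bitwise_not(m)[40:140,200:310],cv2.RETR_EXTERNAL,cv2.CHAIN_APPROX_NONE)[0];c=max(c,key=cv2.contourArea)[:,0]+[200,40]
(e,ax,_)=cv2.fitEllipse(c.astype(np.float32));print('hole ell',e,ax)
for tz in(.008,.033,.041): print(tz,(pts(i,[e],T[2]-tz)-T)@R)
```

```text
scene col 285 mean [0.6231 0.003  0.0691] min [ 0.59  -0.024  0.064] max [0.65  0.036 0.076] mid [0.62   0.0064 0.07  ]
scene rod 175 mean [0.6222 0.0042 0.1426] min [ 0.614 -0.002  0.092] max [0.628 0.013 0.189] mid [0.6208 0.0054 0.1409]
scene base 854 mean [0.6169 0.0109 0.0174] min [ 0.547 -0.055  0.013] max [0.688 0.077 0.023] mid [0.6176 0.0112 0.0178]
  collar circle (622.7733154296875, 2.797107219696045) 33.58165740966797
  base circle (621.0397338867188, 8.128893852233887) 72.4150161743164
  rod tip px [299.27272727 160.27272727] [[0.62032731 0.00703656 0.187     ]]
side col 211 mean [0.6195 0.0018 0.0678] min [ 0.591 -0.025  0.064] max [0.649 0.037 0.074] mid [0.6199 0.0059 0.0691]
side rod 97 mean [0.6193 0.0019 0.1432] min [ 0.614 -0.004  0.091] max [0.626 0.009 0.189] mid [0.6197 0.0025 0.1399]
side base 757 mean [ 0.622  -0.006   0.0162] min [ 0.562 -0.054  0.013] max [0.689 0.075 0.023] mid [0.6254 0.0106 0.018 ]
  collar circle (620.2520751953125, 2.330044984817505) 31.109554290771484
  base circle (619.2333984375, 1.0876212120056152) 73.33671569824219
  rod tip px [286.5 163.2] [[0.61889569 0.00398681 0.187     ]]
hole ell (254.00534057617188, 87.7848892211914) (63.430419921875, 66.85768127441406)
0.008 [[ 0.00040134 -0.08419236  0.00792941]]
0.033 [[ 0.00039209 -0.08476527  0.03292905]]
0.041 [[ 0.00038913 -0.08494861  0.04092893]]
```

>>> step_arm --steps '[{"xyz": [-0.17, -0.15, 0], "turn": [0, 0, 0], "gripper": -1}, {"xyz": [-0.34, -0.3, 0], "turn": [0, 0, 0], "gripper": -1}, {"xyz": [-0.51, -0.44, 0], "turn": [0, 0, 0], "gripper": -1}, {"xyz": [-0.57, -0.49, 0], "turn": [0, 0, 0], "gripper": -1}, {"xyz": [-0.57, -0.49, 0], "turn": [0, 0, 0], "gripper": -1}, {"xyz": [-0.57, -0.49, 0], "turn": [0, 0, 0], "gripper": -1}, {"xyz": [-0.57, -0.49, 0], "turn": [0, 0, 0], "gripper": -1}, {"xyz": [-0.57, -0.49, 0], "turn": [0, 0, 0], "gripper": -1}, {"xyz": [-0.57, -0.49, 0], "turn": [0, 0, 0], "gripper": -1}, {"xyz": [-0.57, -0.49, 0], "turn": [0, 0, 0], "gripper": -1}, {"xyz": [-0.4, -0.34, 0], "turn": [0, 0, 0], "gripper": -1}, {"xyz": [-0.23, -0.2, 0], "turn": [0, 0, 0], "gripper": -1}, {"xyz": [-0.06, -0.05, 0], "turn": [0, 0, 0], "gripper": -1}, {"xyz": [0, 0, 0], "turn": [0, 0, 0], "gripper": -1}, {"xyz": [0, 0, 0], "turn": [0, 0, 0], "gripper": -1}, {"xyz": [0, 0, 0], "turn": [0, 0, 0], "gripper": -1}]'

```text
time_s: 8.92
position: [0.5432, -0.0331, 0.2822]
tool_rot: [[0.448, -0.894, -0.0], [-0.894, -0.448, -0.0], [0.0, 0.0, -1.0]]
ft_force: [-0.6, -0.5, -1.5]
grip_width: 0.0115
```

```bash
python3 tray.py w3; python3 -c "
from h import *
i,p,d=grab('side');save('sd3.png',p)
w=np.load('w3.npz')
save('w3both.png',np.hstack([cv2.resize(w['p'][20:170,150:350],(400,300)),cv2.resize(p[110:260,200:400],(400,300))]))
o=env.observe();print(o['time_s'],o['position'],o['ft_force'],o['wrist_torque'],o['tool_rot'])"
```

```text
green comp [  140     0   229   290 50861]
plate z@tcp 0.03320756431114331 tilt deg about: dz/dx -0.04113967305372547 dz/dy -0.15217427854755688 n 37801 of 48120
9.0167 [ 0.54324138 -0.03302385  0.28228771] [ 0.08044075 -0.07586979 -2.81535757] [-0.06715308  0.18477918  0.02289559] [[ 4.47586639e-01 -8.94240565e-01 -1.08836753e-04]
 [-8.94240569e-01 -4.47586625e-01 -1.29204256e-04]
 [ 6.68258118e-05  1.55156339e-04 -9.99999986e-01]]
```

View pics/w3both.png

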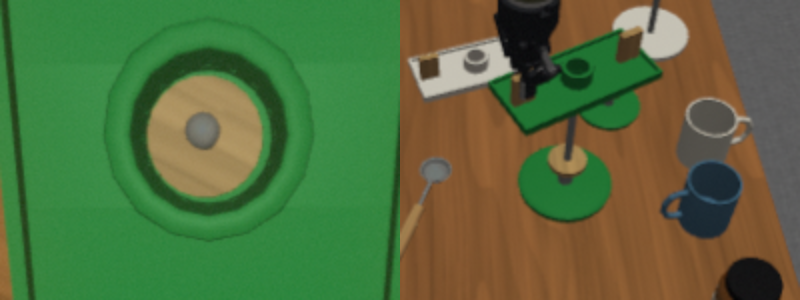

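Through the hole the wrist camera shows the rod tip at about (251,85), with the collar behind it. I'll measure that offset.

Run:
```python
from h import *
o=env.observe();R=np.array(o['tool_rot']);T=np.array(o['position']);i=cams.camera_info('wrist')
w=np.load('w3.npz');hsv=cv2.cvtColor(w['p'],cv2.COLOR_RGB2HSV);roi=np.s_[50:125,220:290]
m=np.zeros(hsv.shape[:2],np.uint8);m[roi]=cv2.inRange(hsv,(0,0,60),(180,45,255))[roi]
n,l,st,ce=cv2.connectedComponentsWithStats(m);k=1+np.argmax(st[1:,4]);print('tip',ce[k],st[k],w['d'][int(ce[k][1]),int(ce[k][0])])
print('tip tool',(pts(i,[ce[k]],.186)-T)@R,'depth pt',dpts(i,[ce[k]],w['d']))
```

```text
tip [250.74519231  84.89423077] [243  77  16  17 208] 0.20316616
tip tool [[-0.00186645 -0.08807317  0.09627392]] depth pt [[0.62103143 0.00793057 0.19128717]]
```

>>> step_arm --steps '[{"xyz": [-0.06, -0.07, 0], "turn": [0, 0, 0], "gripper": -1}, {"xyz": [0, 0, 0.1], "turn": [0, 0, 0], "gripper": -1}, {"xyz": [0, 0, 0.25], "turn": [0, 0, 0], "gripper": -1}, {"xyz": [0, 0, 0.3], "turn": [0, 0, 0], "gripper": -1}, {"xyz": [0, 0, 0.3], "turn": [0, 0, 0], "gripper": -1}, {"xyz": [0, 0, 0.3], "turn": [0, 0, 0], "gripper": -1}, {"xyz": [0, 0, 0.3], "turn": [0, 0, 0], "gripper": -1}, {"xyz": [0, 0, 0.3], "turn": [0, 0, 0], "gripper": -1}, {"xyz": [0, 0, 0.3], "turn": [0, 0, 0], "gripper": -1}, {"xyz": [0, 0, 0.3], "turn": [0, 0, 0], "gripper": -1}, {"xyz": [0, 0, 0.2], "turn": [0, 0, 0], "gripper": -1}, {"xyz": [0, 0, 0.1], "turn": [0, 0, 0], "gripper": -1}, {"xyz": [0, 0, 0], "turn": [0, 0, 0], "gripper": -1}, {"xyz": [0, 0, 0], "turn": [0, 0, 0], "gripper": -1}]'

```text
time_s: 10.18
position: [0.545, -0.0287, 0.1726]
tool_rot: [[0.449, -0.894, 0.001], [-0.894, -0.449, -0.0], [0.0, -0.0, -1.0]]
ft_force: [0.3, 0.1, -2.0]
grip_width: 0.0109
```

```bash
python3 tray.py w4
python3 - <<'E'
from h import *
o=env.observe();R=np.array(o['tool_rot']);T=np.array(o['position']);i=cams.camera_info('wrist')
w=np.load('w4.npz');hsv=cv2.cvtColor(w['p'],cv2.COLOR_RGB2HSV);d=w['d']
save('w4c.png',cv2.resize(w['p'][0:200,130:380],(500,400)))
# rod pixels: depth points higher than tray tube
yy,xx=np.mgrid[0:200,180:330];uv=np.c_[xx.ravel(),yy.ravel()];Q=dpts(i,uv,d);t=(d[uv[:,1],uv[:,0]]>.03)&(Q[:,2]>T[2]+.008)&(Q[:,2]<.2)
L=(Q-T)@R; print(t.sum(),L[t].min(0),L[t].max(0),L[t].mean(0)); print(o['ft_force'],o['wrist_torque'],T)
E
```

```text
green comp [  140     0   229   290 50287]
plate z@tcp 0.033232227618995726 tilt deg about: dz/dx -0.020875310317002016 dz/dy -0.14582159261991554 n 37706 of 47499
1009 [-0.00440123 -0.09035574 -0.02054643] [ 0.00728835 -0.07868163 -0.01164958] [ 0.00149022 -0.08443764 -0.01695405]
[ 0.10120644 -0.15110343 -1.86731717] [-0.07631819  0.15845223  0.0358744 ] [ 0.54508342 -0.02867159  0.17292121]
```

View pics/w4c.png

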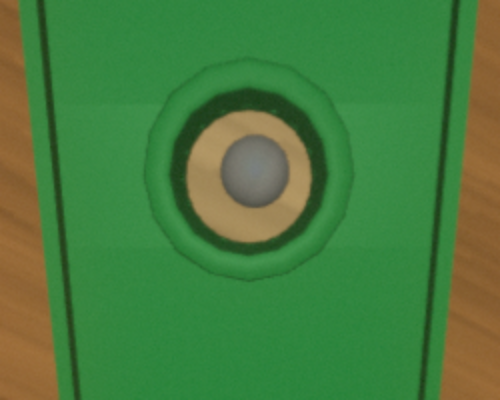

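The rod is centred in the hole to about 1 mm, with no side force. Lowering on.

>>> step_arm --steps '[{"xyz": [0, 0, 0.1], "turn": [0, 0, 0], "gripper": -1}, {"xyz": [0, 0, 0.2], "turn": [0, 0, 0], "gripper": -1}, {"xyz": [0, 0, 0.25], "turn": [0, 0, 0], "gripper": -1}, {"xyz": [0, 0, 0.25], "turn": [0, 0, 0], "gripper": -1}, {"xyz": [0, 0, 0.25], "turn": [0, 0, 0], "gripper": -1}, {"xyz": [0, 0, 0.2], "turn": [0, 0, 0], "gripper": -1}, {"xyz": [0, 0, 0.1], "turn": [0, 0, 0], "gripper": -1}, {"xyz": [0, 0, 0.05], "turn": [0, 0, 0], "gripper": -1}, {"xyz": [0, 0, 0.04], "turn": [0, 0, 0], "gripper": -1}, {"xyz": [0, 0, 0], "turn": [0, 0, 0], "gripper": -1}, {"xyz": [0, 0, 0], "turn": [0, 0, 0], "gripper": -1}]'

```text
time_s: 11.15
position: [0.545, -0.0287, 0.1151]
tool_rot: [[0.449, -0.894, 0.001], [-0.894, -0.449, -0.0], [0.001, -0.001, -1.0]]
ft_force: [0.6, 0.1, -2.5]
grip_width: 0.0112
```

>>> step_arm --steps '[{"xyz": [0, 0, 0.03], "turn": [0, 0, 0], "gripper": -1}, {"xyz": [0, 0, 0.02], "turn": [0, 0, 0], "gripper": -1}, {"xyz": [0, 0, 0.02], "turn": [0, 0, 0], "gripper": -1}, {"xyz": [0, 0, 0], "turn": [0, 0, 0], "gripper": -1}, {"xyz": [0, 0, 0], "turn": [0, 0, 0], "gripper": -1}]'

```text
time_s: 11.57
position: [0.5449, -0.0287, 0.1127]
tool_rot: [[0.449, -0.894, 0.001], [-0.894, -0.449, -0.0], [0.001, -0.001, -1.0]]
ft_force: [-3.9, -1.9, 5.5]
grip_width: 0.0108
```

Contact on the collar: about 8 N upward at TCP z 0.1127, against about 0.111 expected. I'll relax the grip and then open slowly.

>>> step_arm --steps '[{"xyz": [0, 0, 0.01], "turn": [0, 0, 0], "gripper": -1}, {"xyz": [0, 0, 0], "turn": [0, 0, 0], "gripper": -1}, {"xyz": [0, 0, 0], "turn": [0, 0, 0], "gripper": -0.72}, {"xyz": [0, 0, 0], "turn": [0, 0, 0], "gripper": -0.66}, {"xyz": [0, 0, 0], "turn": [0, 0, 0], "gripper": -0.6}, {"xyz": [0, 0, 0], "turn": [0, 0, 0], "gripper": -0.5}, {"xyz": [0, 0, 0], "turn": [0, 0, 0], "gripper": -0.4}, {"xyz": [0, 0, 0], "turn": [0, 0, 0], "gripper": -0.2}, {"xyz": [0, 0, 0], "turn": [0, 0, 0], "gripper": 0}, {"xyz": [0, 0, 0], "turn": [0, 0, 0], "gripper": 0}, {"xyz": [0, 0, 0], "turn": [0, 0, 0], "gripper": 0}]' --squeeze 20

```text
time_s: 12.48
position: [0.5448, -0.0286, 0.1115]
tool_rot: [[0.449, -0.894, -0.0], [-0.894, -0.449, 0.0], [-0.0, -0.0, -1.0]]
ft_force: [-0.4, -0.2, -0.1]
grip_width: 0.0427
```

```bash
python3 tray.py w5
python3 - <<'E'
from h import *
i,p,d=grab('scene');w=np.load('w5.npz')['p']
save('f5.png',np.hstack([cv2.resize(w,(400,300)),cv2.resize(p[100:250,200:400],(400,300))]))
o=env.observe();print(o['ft_force'],o['position'],o['time_s'],o['grip_width'])
E
```

```text
green comp [  139     0   231   290 48164]
plate z@tcp 0.03190942135672804 tilt deg about: dz/dx -0.023416506424176767 dz/dy -0.008759994747154685 n 37211 of 44951
[ 0.2706688  -0.32379155  0.61226988] [ 0.54479606 -0.02860145  0.11150877] 12.5833 0.04290073933866014
```

View pics/f5.png

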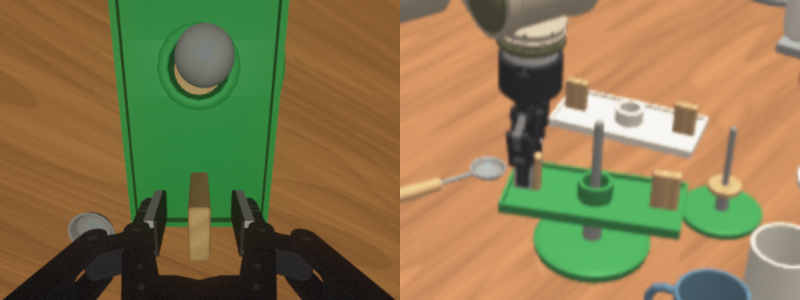

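The tray is released, flat (tilt 0.02°), and the plate top is at about 0.079 against 0.078 expected. Retreating straight up.

>>> step_arm --steps '[{"xyz": [0, 0, -0.2], "turn": [0, 0, 0], "gripper": 0}, {"xyz": [0, 0, -0.4], "turn": [0, 0, 0], "gripper": 0}, {"xyz": [0, 0, -0.6], "turn": [0, 0, 0], "gripper": 0}, {"xyz": [0, 0, -0.6], "turn": [0, 0, 0], "gripper": 0}, {"xyz": [0, 0, -0.6], "turn": [0, 0, 0], "gripper": 0}, {"xyz": [0, 0, -0.6], "turn": [0, 0, 0], "gripper": 0}, {"xyz": [0, 0, -0.6], "turn": [0, 0, 0], "gripper": 0}, {"xyz": [0, 0, -0.3], "turn": [0, 0, 0], "gripper": 0}, {"xyz": [0, 0, 0], "turn": [0, 0, 0], "gripper": 0}, {"xyz": [0, 0, 0], "turn": [0, 0, 0], "gripper": 0}, {"xyz": [0, 0, 0], "turn": [0, 0, 0], "gripper": 0}]'

```text
time_s: 13.5
position: [0.5444, -0.0285, 0.2665]
tool_rot: [[0.449, -0.894, -0.002], [-0.894, -0.449, 0.0], [-0.001, 0.001, -1.0]]
ft_force: [-0.7, -0.2, -0.4]
grip_width: 0.0429
```

```bash
python3 tray.py w6
python3 - <<'E'
from h import *
i,p,d=grab('scene');j,q,_=grab('side')
save('f6.png',np.hstack([cv2.resize(p[100:250,200:400],(400,300)),cv2.resize(q[100:250,180:380],(400,300))]))
o=env.observe();print(o['ft_force'],o['position'],o['time_s'],o['grip_width'])
E
```

```text
green comp [  193     0   127   201 20331]
plate z@tcp 0.18699215215774645 tilt deg about: dz/dx -0.08013803439313573 dz/dy 0.06904171453413188 n 15746 of 18590
[ 0.64273738 -0.37031215 -0.1710536 ] [ 0.54451172 -0.02856219  0.26651745] 13.65 0.04264423071875124
```

View pics/f6.png

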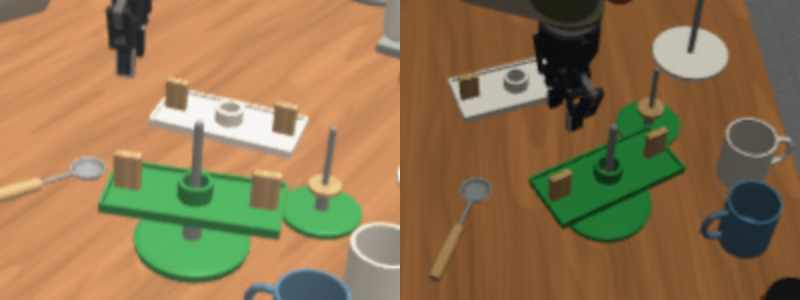

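The tray sits level on the collar with the rod through its tube, the gripper is clear, and the white tray is untouched. Handing in.

```bash
python3 -c "
from h import *
print(order.close_job())"
```

```text
the job is handed in; nothing more can be done
None
```

The larger green tray is on the larger green stand, resting flat on the wooden collar, and the job is handed in at about 13.7 s of the 45 s allowed. I gripped it by the tab nearer the robot, lowered it level over the rod until it touched the collar at about 8 N, then let go slowly and backed straight up.

- **Resting height:** the plate top measured 0.0795 m, against 0.078 m expected. The 1.5 mm difference is within the stated calibration error.
- **Level:** tilt was about 0.1° or less in both directions after release.
- **Clear of the robot:** the wrist force was back to noise and the gripper was about 0.15 m above the tray's grip point.
- **Other things:** the last scene and side views show the white tray where it was, and nothing else looks disturbed.

The two fixed cameras disagreed by up to about 1 cm on the stand's position from its base outline. I used the rod itself and the wrist view through the hole instead, which showed the rod centred in the hole to about 1 mm. No other check failed.

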